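Sort two bearing blocks on a two-lane fit gauge

ROBOT

A 6-joint arm with a two-finger parallel gripper is mounted at the origin on the work surface. World frame = base frame: x ahead of the robot, y to its left, z up, the work surface at z = 0. Lengths are in m, angles in rad, forces in N, time in s.
With the tool pointing down it reaches from about 0.3 to 0.75 m from the base axis. Payload 8.5 kg.
Tool frame: the origin (TCP) lies at the very end of the fingers, on their centre line; the grasp point (between the pads) lies 19 mm behind it; z points along the fingers, y is the line along which they close (so a half turn about z gives the same grasp; the last joint's range is limited). The gripper opens to 88 mm and grips with 3 to 60 N. Pads are 18 mm wide; open, the fingers measure 123 mm over their backs; the gripper's body (75 mm by 187 mm) begins 45 mm behind the grasp point.
Start: joints at [-1.527, 0.381, 1.297, -0, 1.464, -0.215], TCP at [0.141, -0.532, 0.239] pointing down, gripper open.
Joint ranges: [-3.11, 3.11], [-0.89, 2.33], [0.22, 2.48], [-1.42, 4.56], [0.17, 2.85], [-2.88, 2.88]. Speed limits (rad/s): [2.39, 2.39, 3.14, 3.14, 3.14, 3.14].

INTERFACE

Orientations are given as a unit quaternion [w, x, y, z].
In Python, from station import * gives the robot as it stands.
- The arm moves only by the tool send_rows, never from a script. Its argument "motion" is a list of rows, each a list of 7 numbers: the shift along the tool's x, y, z each as a share of 4 cm, from -1 to 1, then the turn, a rotation vector about the tool's x, y, z each as a share of 0.08 rad, from -1 to 1, then the opening, from 0 (shut) to 1 (fully open). A call has 1 to 8 rows; each row shifts and turns the commanded pose from where the row before left it, along the tool's axes as they then stand; what a row does not reach is not made up. A row lasts 1/10 s, in which the tool goes at most 50 mm and 8.59 degrees, less where a joint would pass 70% of its speed; a pose out of reach is approached as far as the arm can. A call with a number of a shift or a turn outside -1 to 1 is refused whole. A call with a gripper value outside its range is refused whole. The fingers move at their own pace and stop on an object; "squeeze" is the grip in N (left out, the last holds). Time passes only in rows, so rows that do not move let the fingers close. It gives the time, the measured TCP pose, the force, the opening and the grip force at its end, in the units of the state.
- state(): the state, without advancing time (a new reading comes with each control period).
- camera(name): name is "scene" or "side" or "wrist"; returns (picture, depth): 480x640x3 uint8, red, green, blue; 480x640 float32, m along the optical axis (not along the pixel's ray), 0 where there is no reading.
- camera_model(name): a dict with "intrinsics" (3x3 intrinsics, pixels), "origin" and "rotation" of the camera in the world; the wrist camera has in their place "T_tool_cam" (4x4, takes a point from camera to tool coordinates, whose origin is the TCP and whose axes are the flange's). Camera axes: x right, y down, z forward; pixel columns grow to the right and rows downward; lengths in m; the calibration is good to about 2 mm. A picture is of the moment at which its call begins: read the wrist's pose just before it. camera_model takes no time and is no camera call.
- close_job(): hands the job in; it is judged then, once.
The state is a dict: "time_s": time; "joint_positions": joint angles; "qd": joint speeds; "joint_efforts": joint torques, N m; "tool_pos": TCP position; "eef_rot": TCP orientation; "wrist_force": force on the tool from outside, world axes, zero at the start; "torque": the same for the moment, N m; "gripper_width": finger opening in m; "gripper_force": force on a finger pad.
Only numpy, scipy, OpenCV 4.12 (cv2) and the standard library are available. Lean on these libraries where they do the work, as an engineer would, in place of code of your own. Each camera call takes 0.05 s, during which the arm holds its last target. There are 200 camera calls.

TASK

Find out which lane of the fit gauge the brass bearing block belongs in: push it along a lane onto the gauge pin, and if it stops short, pull it off and try the other lane, until it goes fully home with the red plunger pushed right in. Then push the aluminium block fully home in the remaining lane in the same way, and leave both blocks lying on their pins without disturbing the amber jar or the steel collar.

Things in the scene. Friction and masses are not known exactly. Their poses are not given: they have to be found in the camera images.
- gauge: white two-lane fit gauge fixed to the bench; base plate 192 (x) x 170 (y) x 8 mm, its top is the lane floor. Origin: centre of underside; x inward along the lanes (away from the robot). Lanes centred at y = +43 (left) and -43 mm (right). Nearest the robot 70 mm of open floor with a grey strip per lane, its last 29 mm between guide walls 14 mm high that flare open about 5 mm a side; then the mouth
- left_mouth (a point): floor point on the left lane's centre line where the straight rails begin (26 mm before the gauge's origin); x inward along the lane. Past it: rails 38 mm apart, 14 mm high, for 80 mm, then a blue-topped hood (inside 40 mm high above the lane floor; top 52 mm above the bench) up to the end wall, 104 mm past the mouth
- right_mouth (a point): the same for the right lane
- left_pin (a point): tip of the left lane's level round steel gauge pin, 66 mm past the mouth, 18 mm above the lane floor; the pin runs 38 mm along x to the end wall. In both lanes its first 16 mm are 12 mm thick; then, under the hood, it steps squarely up to its gauge thickness: 14 mm in one lane, 20 mm in the other. Which lane has which changes from run to run and is hidden
- right_pin (a point): the same for the right lane
- left_home (a point): left lane floor point under the middle of a block that is fully home: 84 mm past the mouth, leading end against the end wall, plunger fully in; 16 mm of it then stick out of the hood. A block that does not fit stops 22 mm short of this, 38 mm sticking out. x inward along the lane, z up
- right_home (a point): the same for the right lane
- left_plunger (a joint): stroke of the red sprung plunger in the left lane's end wall, m: 0 out, 0.008 fully in. A fork, one prong each side of the pin; it meets the block 8 mm before home, takes 4 N at first and 7 N fully in (plus 40 N per m/s), and on release pushes the block about 8 mm back. Its red cross bar behind the wall moves out as it is pressed
- right_plunger (a joint): the same for the right lane
- brass_block: brass-coloured bearing block with a 17 mm bore (goes over the 14 mm pin, not over the 20 mm one), 36 mm wide (y), 36 mm high (z), 40 mm long (x), 0.25 kg give or take a third; a plain round bore runs through it along its x axis, its centre 18 mm above the underside. Origin: centre of the underside. Lies bore level on the bench. Either end may go first
- alu_block: grey aluminium bearing block with a 23 mm bore (goes over either pin), 36 mm wide (y), 36 mm high (z), 40 mm long (x), 0.25 kg give or take a third; a plain round bore runs through it along its x axis, its centre 18 mm above the underside. Origin: centre of the underside. Lies bore level on the bench. Either end may go first
- jar: amber jar with black lid, 56 mm across, 70 mm high; bystander. Origin: centre of underside
- collar: dark steel collar, 36 mm across, 12 mm high, lying flat; bystander. Origin: centre of underside
Things that resemble listed ones, but are neither listed nor needed, are in the scene too. Of the things that look like the brass_block, the largest one is meant.

How it is judged:
On the way, in this order (a step that is already met when the one before it is completed fails the run):
1. the brass block is pushed fully home on the pin of a lane, with that lane's plunger fully in (((x of brass_block in the frame of left_home between -0.004 and 0.004 m and y of brass_block in the frame of left_home between -0.004 and 0.004 m and z of brass_block in the frame of left_home between -0.004 and 0.004 m and angle between the x axis of brass_block and the x axis of left_home, either way round below 0.12 rad and value of joint left_plunger above 0.0066 m) or (x of brass_block in the frame of right_home between -0.004 and 0.004 m and y of brass_block in the frame of right_home between -0.004 and 0.004 m and z of brass_block in the frame of right_home between -0.004 and 0.004 m and angle between the x axis of brass_block and the x axis of right_home, either way round below 0.12 rad and value of joint right_plunger above 0.0066 m))), for 0.1 s.
2. then the aluminium block is pushed fully home on the pin of a lane, with that lane's plunger fully in (((x of alu_block in the frame of left_home between -0.004 and 0.004 m and y of alu_block in the frame of left_home between -0.004 and 0.004 m and z of alu_block in the frame of left_home between -0.004 and 0.004 m and angle between the x axis of alu_block and the x axis of left_home, either way round below 0.12 rad and value of joint left_plunger above 0.0066 m) or (x of alu_block in the frame of right_home between -0.004 and 0.004 m and y of alu_block in the frame of right_home between -0.004 and 0.004 m and z of alu_block in the frame of right_home between -0.004 and 0.004 m and angle between the x axis of alu_block and the x axis of right_home, either way round below 0.12 rad and value of joint right_plunger above 0.0066 m))), for 0.1 s.
At the end, for the whole second after the job is handed in: the two blocks lie at rest (under 10 mm/s) in different lanes, each on the gauge thickness of its pin: no more than 16 mm back from home, within 4 mm of the lane's centre line and of its floor, and in line with the lane within 0.12 rad (((x of brass_block in the frame of left_home between -0.016 and 0.004 m and y of brass_block in the frame of left_home between -0.004 and 0.004 m and z of brass_block in the frame of left_home between -0.004 and 0.004 m and angle between the x axis of brass_block and the x axis of left_home, either way round below 0.12 rad and x of alu_block in the frame of right_home between -0.016 and 0.004 m and y of alu_block in the frame of right_home between -0.004 and 0.004 m and z of alu_block in the frame of right_home between -0.004 and 0.004 m and angle between the x axis of alu_block and the x axis of right_home, either way round below 0.12 rad) or (x of brass_block in the frame of right_home between -0.016 and 0.004 m and y of brass_block in the frame of right_home between -0.004 and 0.004 m and z of brass_block in the frame of right_home between -0.004 and 0.004 m and angle between the x axis of brass_block and the x axis of right_home, either way round below 0.12 rad and x of alu_block in the frame of left_home between -0.016 and 0.004 m and y of alu_block in the frame of left_home between -0.004 and 0.004 m and z of alu_block in the frame of left_home between -0.004 and 0.004 m and angle between the x axis of alu_block and the x axis of left_home, either way round below 0.12 rad)) and linear speed of each of brass_block, alu_block below 0.01 m/s); the robot touches nothing.
It fails at once if the jar or the collar is moved by more than 20 mm (distance of any of jar, collar from where it was at the start of the episode above 0.02 m).
It also fails if it takes over 72 s, if anything falls off the work surface, if the arm or the gripper's body presses on something with over 40 N, if the wrist force passes 120 N, or if a joint passes its speed limit or range.

## Working session

There is one attempt and no reset: what is moved stays moved. The work goes in short steps, Python scripts to look and compute and a tool call to move; the robot and the scene stay as the last step left them, time stands still between calls to the robot, and variables do not carry over. Pictures are saved under pics/ and viewed, at most 10 in all, crops included, and the job is handed in when it is done.

Besides the shell and the picture viewer there is one more tool, called after "Request:" as name([rows], argument=value, ...), one row to a line, values as JSON. send_rows: Moves the arm, as the interface text tells. Its arguments: {"type":"object","properties":{"motion":{"type":"array","items":{"type":"array","items":{"type":"number","minimum":-1,"maximum":1}}},"squeeze":{"type":"number"}},"required":["motion"]}

```bash
ls; mkdir -p pics
cat > h.py <<'E'
from station import *
import numpy as np, cv2
def save(n,f):
    p,d=camera(n); cv2.imwrite('pics/'+f+'.png',p[:,:,::-1]); np.savez('/tmp/'+f+'.npz',p=p,d=d); return p,d
E
python3 - <<'E'
from h import *
print(state())
for n in ('scene','side'):
    print(n,camera_model(n)); save(n,n+'0')
print(camera_model('wrist'))
a=cv2.imread('pics/scene0.png');b=cv2.imread('pics/side0.png')
E
```

```text
pics
{'time_s': 0.0, 'joint_positions': array([-1.52731413e+00,  3.81222118e-01,  1.29827381e+00,  4.05633702e-05,
        1.46362796e+00, -2.15303470e-01]), 'qd': array([-1.92549605e-03, -9.70182633e-04, -3.15841575e-06,  1.38318876e-03,
       -1.13818713e-03, -1.31002965e-03]), 'joint_efforts': array([ 3.56171158e-04, -4.37925911e+01, -2.24556255e+01,  7.13556656e-02,
        3.52672243e-02, -1.13436829e-04]), 'tool_pos': array([ 0.14074174, -0.53138789,  0.23811936]), 'eef_rot': array([-7.61062199e-04,  9.91640412e-01,  1.29029869e-01,  8.57829741e-05]), 'wrist_force': array([ 7.07559642e-01, -8.43536532e-04,  1.09905764e+00]), 'torque': array([0.01055742, 0.02420319, 0.02258844]), 'gripper_force': 0.0, 'gripper_width': 0.08790532656591576}
scene {'intrinsics': array([[436.29756086,   0.        , 317.3459355 ],
       [  0.        , 436.29756086, 236.67131656],
       [  0.        ,   0.        ,   1.        ]]), 'origin': array([ 1.24778377, -0.32737098,  0.52634415]), 'rotation': array([-0.4165485 ,  0.74173836,  0.46090985, -0.2527324 ])}
side {'intrinsics': array([[442.99562301,   0.        , 320.27536222],
       [  0.        , 442.99562301, 243.15272316],
       [  0.        ,   0.        ,   1.        ]]), 'origin': array([0.08454562, 0.52869636, 0.68769965]), 'rotation': array([ 0.14468351, -0.33279047,  0.84762273, -0.38710837])}
{'intrinsics': array([[352.48168144,   0.        , 317.58680061],
       [  0.        , 352.48168144, 240.25380675],
       [  0.        ,   0.        ,   1.        ]]), 'T_tool_cam': array([[ 5.10818055e-04, -9.64702179e-01, -2.63342828e-01,
         6.75476500e-02],
       [ 9.99999743e-01,  3.60471207e-04,  6.19232985e-04,
         3.69391079e-04],
       [-5.02447902e-04, -2.63343077e-01,  9.64702115e-01,
        -1.45867825e-01],
       [ 0.00000000e+00,  0.00000000e+00,  0.00000000e+00,
         1.00000000e+00]])}
```

View pics/scene0.png

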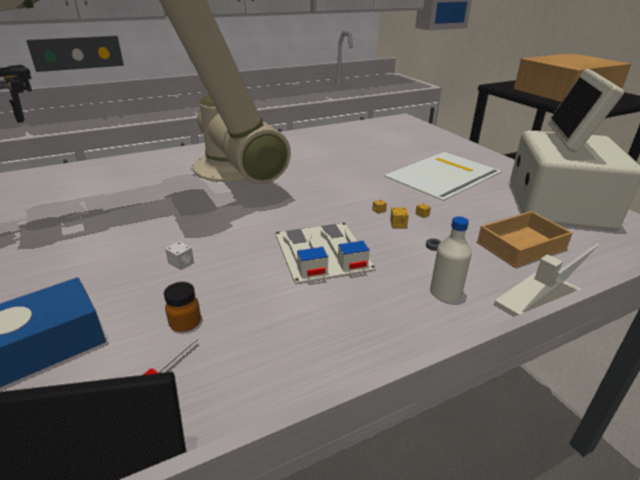

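View pics/side0.png

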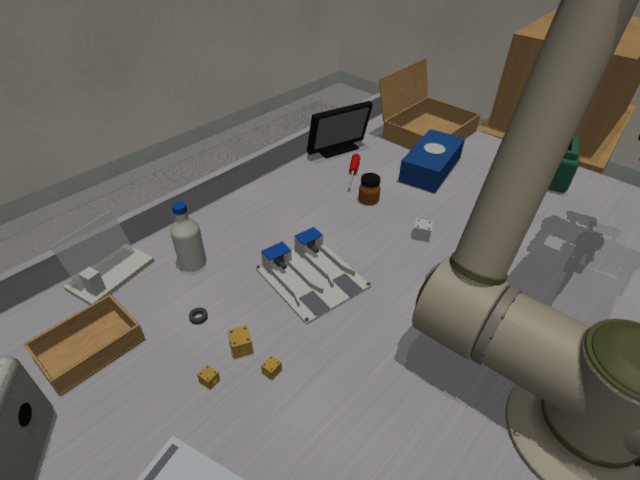

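Scene: gauge around (325,250), the large brass block at (400,217) with two smaller look-alikes, the alu block at (180,255), the jar at (183,307), and the collar at (433,243). Side: gauge (312,275), brass (240,341), alu (423,229), collar (198,315), jar (370,188). Next I'll measure positions.

```bash
cat >> h.py <<'E'
from scipy.spatial.transform import Rotation as R
def cam_pose(n,st=None):
    m=camera_model(n); K=m['intrinsics']
    if n!='wrist':
        q=m['rotation']; return K,R.from_quat(q,scalar_first=True).as_matrix(),np.array(m['origin'])
    T=m['T_tool_cam']; Rt=R.from_quat(st['eef_rot'],scalar_first=True).as_matrix()
    return K,Rt@T[:3,:3],Rt@T[:3,3]+st['tool_pos']
def cloud(d,K,Rm,o):
    v,u=np.mgrid[0:480,0:640]; r=np.stack([(u-K[0,2])/K[0,0],(v-K[1,2])/K[1,1],np.ones_like(d)],-1)
    return (r*d[...,None])@Rm.T+o
def plane(uv,z,K,Rm,o):
    uv=np.atleast_2d(uv).astype(float); r=np.c_[(uv-K[[0,1],[2,2]])/K[0,0],np.ones(len(uv))]@Rm.T
    return o+r*((z-o[2])/r[:,2])[:,None]
def blobs(mask,amin):
    n,l,s,c=cv2.connectedComponentsWithStats(mask.astype(np.uint8))
    return [(s[i],c[i],l==i) for i in range(1,n) if s[i,4]>=amin]
def hsv(p): return cv2.cvtColor(np.ascontiguousarray(p),cv2.COLOR_RGB2HSV)
def top(P,m):
    "pixels of the mask in the top 6 mm -> min area rectangle in world mm"
    z=P[m][:,2]; zt=np.percentile(z,90); Q=P[m][abs(z-zt)<.005]
    r=cv2.minAreaRect((Q[:,:2]*1000).astype(np.float32)); return zt*1000,r,len(Q)
E
python3 - <<'E'
from h import *
for n in ('scene','side'):
    f=np.load(f'/tmp/{n}0.npz');p,d=f['p'],f['d'];P=cloud(d,*cam_pose(n));h=hsv(p).astype(int)
    ok=(d>0)&(P[...,0]>.15)&(P[...,0]<.85)&(abs(P[...,1])<.6)&(P[...,2]<.12)
    M={'brass':ok&(h[...,0]>12)&(h[...,0]<30)&(h[...,1]>130)&(h[...,2]>90),'blue':ok&(h[...,0]>105)&(h[...,0]<125)&(h[...,1]>150),
     'red':ok&((h[...,0]<6)|(h[...,0]>174))&(h[...,1]>160),'high':ok&(P[...,2]>.025),'dark':ok&(h[...,2]<70)&(P[...,2]<.03)}
    for k,m in M.items():
        for s,c,b in blobs(m,40):
            zt,r,N=top(P,b); print(n,k,c.round(),s[4],'z',zt.round(1),np.round(r[0]),np.round(r[1]),round(r[2]))
E
```

```text
scene brass [379. 206.] 125 z 25.4 [444. 256.] [23. 27.] 7
scene brass [423. 210.] 129 z 25.4 [510. 340.] [25. 24.] 3
scene brass [399. 217.] 291 z 37.3 [522. 258.] [34. 40.] 61
scene brass [527. 238.] 2129 z 44.1 [723. 448.] [110. 160.] 0
scene brass [492. 250.] 58 z 8.1 [711. 371.] [ 5. 81.] 90
scene brass [180. 310.] 243 z 48.9 [ 654. -279.] [47. 21.] 77
scene blue [353. 247.] 234 z 53.5 [629.  68.] [51. 35.] 81
scene blue [312. 253.] 249 z 53.4 [613. -17.] [51. 34.] 78
scene blue [ 50. 328.] 3769 z 70.6 [ 593. -474.] [109. 124.] 11
scene red [358. 264.] 95 z 33.0 [655.  63.] [35.  7.] 79
scene red [316. 271.] 99 z 32.6 [640. -21.] [33.  7.] 79
scene high [262. 171.] 832 z 116.2 [273.  -7.] [165.  77.] 60
scene high [534. 213.] 3285 z 103.2 [634. 572.] [125.  55.] 0
scene high [400. 213.] 204 z 37.8 [520. 260.] [36. 44.] 63
scene high [451. 266.] 1613 z 111.5 [782. 180.] [49. 33.] 38
scene high [178. 250.] 296 z 37.2 [ 454. -244.] [45. 38.] 25
scene high [354. 253.] 690 z 52.9 [627.  69.] [55. 38.] 79
scene high [313. 260.] 706 z 52.9 [612. -16.] [54. 40.] 79
scene high [546. 265.
[... 1306 characters left out ...]
high [ 92. 279.] 363 z 59.6 [837. 376.] [31. 25.] 12
side high [ 83. 340.] 2166 z 44.4 [718. 451.] [114. 160.] 1
side high [450. 345.] 542 z 118.4 [217.  77.] [131.  13.] 9
side high [240. 337.] 435 z 36.6 [518. 260.] [36. 43.] 62
side high [ 29. 417.] 2232 z 111.6 [605. 571.] [ 6. 92.] 53
side dark [349. 149.] 88 z 7.8 [ 838. -434.] [85. 25.] 87
side dark [424. 181.] 440 z 27.3 [ 551. -481.] [204.  91.] 69
side dark [368. 199.] 169 z 28.1 [ 627. -257.] [51. 21.] 28
side dark [313. 248.] 46 z 29.7 [592. -11.] [13. 31.] 77
side dark [280. 264.] 46 z 29.7 [606.  78.] [25. 21.] 41
side dark [198. 316.] 201 z 11.9 [632. 273.] [33. 35.] 39
side dark [ 44. 436.] 316 z 28.6 [602. 573.] [ 4. 89.] 53
```

```bash
cat >> h.py <<'E'
def go(x,y,z,psi,n=None):
    "plan: first turn in place, then shift; world m, psi deg of tool x. Prints shares"
    st=state(); Rt=R.from_quat(st['eef_rot'],scalar_first=True).as_matrix()
    c,s=np.cos(np.radians(psi)),np.sin(np.radians(psi))
    Rg=np.array([[c,s,0],[s,-c,0],[0,0,-1]])
    rv=R.from_matrix(Rt.T@Rg).as_rotvec()/.08
    d=np.array([x,y,z])-st['tool_pos']; a=Rg.T@d/.04
    print('pos',st['tool_pos'].round(4),'turn shares',rv.round(2),'then shift shares',a.round(2),'min rows',np.ceil(abs(a).max()))
E
python3 -c "
from h import *
go(.5,.12,.2,-10.3)"
```

```text
pos [ 0.1408 -0.5314  0.2382] turn shares [-0.02 -0.    5.48] then shift shares [  5.92 -17.63   0.96] min rows 18.0
```

Request:
send_rows([
  [0,0,0,0,0,0.913,1],
  [0,0,0,0,0,0.913,1],
  [0,0,0,0,0,0.913,1],
  [0,0,0,0,0,0.913,1],
  [0,0,0,0,0,0.913,1],
  [0,0,0,0,0,0.913,1],
])

```text
time_s: 0.7
tool_pos: [0.1408, -0.5315, 0.2384]
eef_rot: [-0.0, 0.996, -0.091, -0.0]
wrist_force: [0.3, -0.4, 1.0]
gripper_width: 0.0885
gripper_force: 0.0
```

Request:
send_rows([
  [0.33,-0.98,0.05,0,0,0,1],
  [0.33,-0.98,0.05,0,0,0,1],
  [0.33,-0.98,0.05,0,0,0,1],
  [0.33,-0.98,0.05,0,0,0,1],
  [0.33,-0.98,0.05,0,0,0,1],
  [0.33,-0.98,0.05,0,0,0,1],
  [0.33,-0.98,0.05,0,0,0,1],
  [0.33,-0.98,0.05,0,0,0,1],
])

```text
time_s: 1.5
tool_pos: [0.301, -0.2403, 0.2226]
eef_rot: [-0.0, 0.996, -0.09, -0.0]
wrist_force: [0.7, -0.4, -0.0]
gripper_width: 0.0882
gripper_force: 0.0
```

Request:
send_rows([
  [0.33,-0.98,0.05,0,0,0,1],
  [0.33,-0.98,0.05,0,0,0,1],
  [0.33,-0.98,0.05,0,0,0,1],
  [0.33,-0.98,0.05,0,0,0,1],
  [0.33,-0.98,0.05,0,0,0,1],
  [0.33,-0.98,0.05,0,0,0,1],
  [0.33,-0.98,0.05,0,0,0,1],
  [0.33,-0.98,0.05,0,0,0,1],
])

```text
time_s: 2.3
tool_pos: [0.4609, 0.0496, 0.2065]
eef_rot: [0.0, 0.996, -0.089, -0.0]
wrist_force: [-0.1, -1.2, -0.3]
gripper_width: 0.0883
gripper_force: 0.0
```

Request:
send_rows([
  [0.33,-0.98,0.05,0,0,0,1],
  [0.33,-0.98,0.05,0,0,0,1],
  [0,0,0,0,0,0,1],
  [0,0,0,0,0,0,1],
])

```text
time_s: 2.7
tool_pos: [0.5002, 0.1206, 0.2022]
eef_rot: [0.0, 0.996, -0.089, -0.001]
wrist_force: [-0.5, 0.5, -0.0]
gripper_width: 0.0883
gripper_force: 0.0
```

Run:
```python
from h import *
st=state(); print(st['tool_pos'],st['qd'].round(3)); p,d=save('wrist','w1'); np.savez('/tmp/w1s.npz',**{k:st[k] for k in('tool_pos','eef_rot')})
```

```text
[0.50019729 0.12063612 0.20216485] [-0.035 -0.022  0.02  -0.002  0.    -0.004]
```

View pics/w1.png

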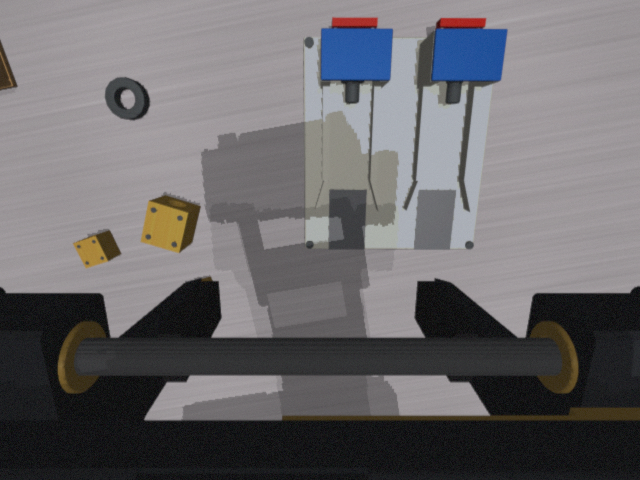

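The wrist view shows the gauge clearly: base screws at (309,42), (309,245) and (469,245), grey strips at (348,219) and (435,219), and pins at (352,91) and (454,91). The brass block is at (171,222) with its bore showing on its far face. Now the numbers.

Run:
```python
from h import *
f=np.load('/tmp/w1.npz');p,d=f['p'],f['d'];st=dict(np.load('/tmp/w1s.npz'));C=cam_pose('wrist',st);P=cloud(d,*C);h=hsv(p).astype(int)
print('depth ok',(d>0).mean(), 'floor z',P[210,390]*1000,P[215,435]*1000,'bench',P[150,560]*1000)
sc=[]
for u,v in((309,42),(309,245),(469,245)):
    w=h[v-7:v+8,u-7:u+8,2]; m=w<w.max()*.62; yy,xx=np.nonzero(m); c=(xx.mean()+u-7,yy.mean()+v-7); q=plane(c,.008,*C)[0]; sc.append(q); print('screw',np.round(c,1),len(xx),q.round(4),P[v,u].round(4))
sc=np.array(sc); print('dx',np.linalg.norm(sc[0]-sc[1]),'dy',np.linalg.norm(sc[2]-sc[1]))
a=sc[0]-sc[1];b=sc[1]-sc[2]; print('yaw',np.degrees(np.arctan2(a[1],a[0])),np.degrees(np.arctan2(-b[0],b[1])),'origin',(sc[0]+sc[2])/2)
blue=(h[...,0]>105)&(h[...,0]<125)&(h[...,1]>150)
for s,c,b in blobs(blue,500):
    print('hood',c.round(),top(P,b)); e=cv2.minAreaRect(np.argwhere(b)[:,::-1].astype(np.float32)); q=plane(cv2.boxPoints(e),.052,*C)*1000; print('  ray52',q.mean(0).round(1),e[2])
br=(h[...,0]>12)&(h[...,0]<30)&(h[...,1]>130)&(h[...,2]>90)
for s,c,b in blobs(br[:270],200) if 0 else [x for x in blobs(br,200) if x[1][1]<260]: print('brass',c.round(),s[4],top(P,b))
bb=[x for x in blobs(br,200) if abs(x[1][0]-171)<20 and x[1][1]<260]
# lane strips
pt=np.abs(P[...,2]-.008)<.004; g=(h[...,2]<135)&(h[...,2]>50)&(h[...,1]<60)
m=np.zeros_like(g);m[185:250,300:480]=g[185:250,300:480]
for s,c,b in blobs(m,400):
    print('strip',s,plane(c,.008,*C)[0].round(4))
```

```text
depth ok 0.9833170572916666 floor z [492.75100237  49.38556723   7.47742608] [480.31957487   6.8452584    8.72504748] bench [ 5.20232934e+02 -1.19117907e+02  1.13481968e-01]
screw [308.5  41.9] 79 [0.652  0.1008 0.008 ] [0.6517 0.1005 0.0085]
screw [308.4 247.3] 145 [0.4695 0.1349 0.008 ] [0.4727 0.1337 0.0109]
screw [468.9 244.7] 55 [ 0.4439 -0.0242  0.008 ] [ 0.4444 -0.0233  0.0105]
dx 0.18556624791854484 dy 0.16114626580782862
yaw -10.575433828076799 -9.170600118459673 origin [0.54790409 0.03832741 0.008     ]
hood [356.  54.] (np.float64(52.94951183795812), ((626.1723022460938, 68.00016784667969), (52.96533966064453, 35.903358459472656), 79.11398315429688), 3549)
  ray52 [626.2  67.8  52. ] 90.0
hood [468.  54.] (np.float64(52.979736276175906), ((610.8972778320312, -16.53030014038086), (53.950233459472656, 35.87684631347656), 80.0044937133789), 3587)
  ray52 [610.7 -16.8  52. ] 0.0
brass [164. 226.] 1588 (np.float64(36.771316061569514), ((519.9686279296875, 258.41619873046875), (36.29017639160156, 39.601524353027344), 61.96574401855469), 1582)
brass [ 91. 251.] 607 (np.float64(24.79386196481779), ((506.859619140625, 340.7566833496094), (26.464584350585938, 25.163074493408203), 6.151194095611572), 600)
strip [ 300  185   96   65 3699] [0.4936 0.0933 0.008 ]
strip [ 414  190   42   60 2192] [0.476  0.0079 0.008 ]
```

```bash
cat >> h.py <<'E'
def G(gx,gy):
    c,s=np.cos(np.radians(-10.3)),np.sin(np.radians(-10.3)); return .5478+c*gx-s*gy,.0384+s*gx+c*gy
E
python3 -c "
from h import *
go(.5092,.2644,.08,-28);go(*G(-.070,.043),.08,-10.3)"
```

```text
pos [0.5001 0.1199 0.2024] turn shares [0.01 0.01 3.87] then shift shares [-1.49 -3.3   3.06] min rows 4.0
pos [0.5001 0.1199 0.2024] turn shares [0.01 0.01 0.01] then shift shares [-0.21  0.72  3.06] min rows 4.0
```

Request:
send_rows([
  [0,0,0,0,0,0.967,0.8],
  [0,0,0,0,0,0.967,0.8],
  [0,0,0,0,0,0.967,0.8],
  [0,0,0,0,0,0.967,0.8],
  [-0.37,-0.825,0.765,0,0,0,0.8],
  [-0.37,-0.825,0.765,0,0,0,0.8],
  [-0.37,-0.825,0.765,0,0,0,0.8],
  [-0.37,-0.825,0.765,0,0,0,0.8],
])

```text
time_s: 3.55
tool_pos: [0.5103, 0.2644, 0.0797]
eef_rot: [-0.0, 0.97, -0.243, 0.0]
wrist_force: [1.5, 0.4, -0.0]
gripper_width: 0.0704
gripper_force: 0.0
```

```bash
python3 -c "
from h import *
go(.5092,.2644,.017,-28)
save('side','s1');p,d=save('wrist','w2')"
```

```text
pos [0.5103 0.2644 0.0797] turn shares [-0.   -0.01 -0.03] then shift shares [-0.02  0.01  1.57] min rows 2.0
```

View pics/w2.png

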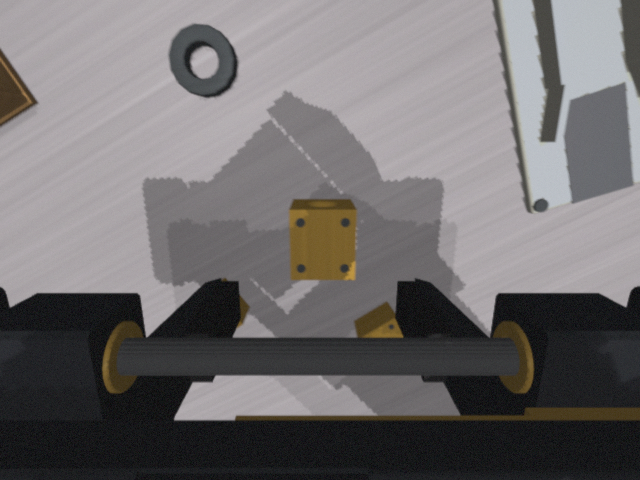

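The block sits between the fingers, squarely aligned (centre at (323,240)). The small look-alikes are clear of both fingers. I'll grasp it.

Request:
send_rows([
  [0,0,0.785,0,0,0,0.8],
  [0,0,0.785,0,0,0,0.8],
  [0,0,0,0,0,0,0.8],
  [0,0,0,0,0,0,0.2],
  [0,0,0,0,0,0,0.2],
  [0,0,0,0,0,0,0.2],
  [0,0,0,0,0,0,0.2],
  [0,0,0,0,0,0,0.2],
], squeeze=25)

```text
time_s: 4.45
tool_pos: [0.5105, 0.2646, 0.0183]
eef_rot: [-0.0, 0.97, -0.242, 0.001]
wrist_force: [-1.3, -1.3, 5.1]
gripper_width: 0.0361
gripper_force: 25.0
```

Request:
send_rows([
  [0,0,-0.9,0,0,0,0.2],
  [0,0,-0.9,0,0,0,0.2],
  [0,0,0,0,0,0,0.2],
])

```text
time_s: 4.75
tool_pos: [0.512, 0.2652, 0.0937]
eef_rot: [-0.002, 0.97, -0.242, 0.003]
wrist_force: [1.0, 0.1, -2.7]
gripper_width: 0.0359
gripper_force: 25.0
```

```bash
python3 -c "
from h import *
go(*G(-.090,.043),.06,-10.3);go(*G(-.090,.043),.026,-10.3)"
```

```text
pos [0.512  0.2652 0.0937] turn shares [-0.06 -0.08 -3.86] then shift shares [-0.36  4.34  0.84] min rows 5.0
pos [0.512  0.2652 0.0937] turn shares [-0.06 -0.08 -3.86] then shift shares [-0.36  4.34  1.69] min rows 5.0
```

Request:
send_rows([
  [0,0,0,0,0,-0.965,0.2],
  [0,0,0,0,0,-0.965,0.2],
  [0,0,0,0,0,-0.965,0.2],
  [0,0,0,0,0,-0.965,0.2],
  [0,0,0,0,0,0,0.2],
])

```text
time_s: 5.25
tool_pos: [0.5096, 0.2644, 0.0884]
eef_rot: [0.0, 0.996, -0.09, -0.001]
wrist_force: [0.0, -0.5, -2.8]
gripper_width: 0.0358
gripper_force: 25.0
```

Request:
send_rows([
  [-0.07,0.87,0.17,0,0,0,0.2],
  [-0.07,0.87,0.17,0,0,0,0.2],
  [-0.07,0.87,0.17,0,0,0,0.2],
  [-0.07,0.87,0.17,0,0,0,0.2],
  [-0.07,0.87,0.17,0,0,0,0.2],
  [0,0,0,0,0,0,0.2],
  [0,0,0,0,0,0,0.2],
])

```text
time_s: 5.95
tool_pos: [0.4651, 0.0955, 0.0553]
eef_rot: [-0.0, 0.996, -0.091, -0.0]
wrist_force: [-0.4, 0.1, -2.5]
gripper_width: 0.0357
gripper_force: 25.0
```

```bash
cat > ck.py <<'E'
from h import *
# where is the held/brass block in the gauge frame (wrist view)
import sys
st=state();p,d=save('wrist',sys.argv[1]);C=cam_pose('wrist',st);P=cloud(d,*C);h=hsv(p).astype(int)
br=(h[...,0]>12)&(h[...,0]<30)&(h[...,1]>130)&(h[...,2]>70)
c,s=np.cos(np.radians(-10.3)),np.sin(np.radians(-10.3))
print('tcp',st['tool_pos'].round(4),'gauge',((st['tool_pos'][:2]-[.5478,.0384])@np.array([[c,-s],[s,c]])*1000).round(1),'F',st['wrist_force'].round(1),st['gripper_width'])
for S,cc,b in blobs(br,200):
    zt,r,N=top(P,b); g=(np.array(r[0])/1000-[.5478,.0384])@np.array([[c,-s],[s,c]])*1000
    print(cc.round(),S,'z',round(zt,1),'gauge',g.round(1),np.round(r[1],1),'ang',round(r[2]+10.3,1))
E
python3 ck.py w3; python3 -c "
from h import *
go(*G(-.090,.043),.026,-10.3)"
```

```text
tcp [0.4651 0.0955 0.0553] gauge [-91.5  41.4] F [-0.4  0.1 -2.5] 0.035688894939677966
[318. 281.] [ 271  226   94  112 9509] z 73.4 gauge [-80.5  40.9] [36.  40.3] ang 90.1
[198. 357.] [190 322  25  71 724] z 140.3 gauge [-67.7  65.7] [ 1.8 13.9] ang 88.8
[436. 357.] [421 322  25  71 789] z 140.3 gauge [-67.7  15.9] [ 2.3 14.1] ang 90.0
[420. 415.] [ 143  408  433   12 2553] z 146.3 gauge [-73.4  33.1] [82.6  3.9] ang 89.6
pos [0.4654 0.0961 0.0554] turn shares [-0.    0.   -0.02] then shift shares [ 0.03 -0.02  0.74] min rows 1.0
```

View pics/w3.png

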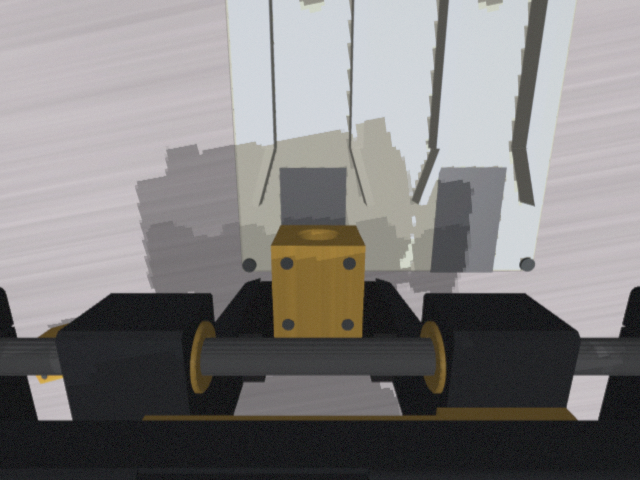

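The block is held square at (318,281) with its bore facing the lane. The left lane's straight rails run from about (272,0)–(276,148) and (353,0)–(350,148). Quick check of the lane's centre line from this view.

Run:
```python
from h import *
st=state();C=cam_pose('wrist',st);p=np.load('/tmp/w3.npz')['p'];d=np.load('/tmp/w3.npz')['d'];P=cloud(d,*C)
c,s=np.cos(np.radians(-10.3)),np.sin(np.radians(-10.3));M=np.array([[c,-s],[s,c]])
g=(P[...,:2]-[.5478,.0384])@M*1000
for v in (40,80,120):
    z=P[v,:,2]*1000; m=(z>17)&(z<27)
    e=np.flatnonzero(np.diff(m.astype(int))); print(v,[(int(i),g[v,i+1].round(1).tolist(),round(float(z[i+1]),1)) for i in e if i<580 and i>220])
go(*G(-.088,.043),.0265,-10.3)
```

```text
40 [(256, [21.9, 68.9], 23.1), (271, [23.9, 63.0], 15.3), (352, [22.5, 25.1], 20.5), (366, [25.7, 17.1], 7.9), (441, [23.3, -16.9], 17.3), (458, [25.6, -28.1], 8.1), (535, [22.9, -60.2], 18.5), (555, [25.4, -75.4], 8.8)]
80 [(258, [5.4, 69.0], 21.5), (272, [6.3, 63.1], 15.8), (351, [5.7, 25.1], 19.6), (365, [7.5, 17.0], 8.0), (438, [5.9, -16.8], 17.8), (454, [7.4, -27.8], 8.7), (529, [5.7, -60.1], 18.5), (548, [7.2, -74.9], 9.1)]
120 [(260, [-12.5, 68.6], 23.4), (274, [-11.8, 63.3], 11.1), (350, [-12.3, 25.1], 19.2), (364, [-11.7, 17.0], 9.3), (435, [-12.3, -17.1], 17.4), (451, [-11.6, -28.8], 7.0), (524, [-12.3, -61.1], 17.4), (542, [-11.7, -76.1], 7.4)]
pos [0.4654 0.0961 0.0554] turn shares [-0.    0.   -0.02] then shift shares [ 0.08 -0.02  0.72] min rows 1.0
```

Request:
send_rows([
  [0.05,-0.055,0.36,0,0,0,0.2],
  [0,0,0.36,0,0,0,0.2],
  [0,0,0,0,0,0,0.2],
  [0,0,0,0,0,0,0.2],
])

```text
time_s: 6.4
tool_pos: [0.4677, 0.0985, 0.0267]
eef_rot: [-0.0, 0.996, -0.09, -0.0]
wrist_force: [-0.2, 0.1, -3.4]
gripper_width: 0.0356
gripper_force: 25.0
```

Request:
send_rows([
  [0.5,0,0,0,0,0,0.2],
  [0.5,0,0,0,0,0,0.2],
  [0.25,0,0,0,0,0,0.2],
  [0,0,0,0,0,0,0.2],
])

```text
time_s: 6.8
tool_pos: [0.5177, 0.0888, 0.0269]
eef_rot: [-0.0, 0.996, -0.09, 0.001]
wrist_force: [0.5, 0.2, -2.6]
gripper_width: 0.0359
gripper_force: 25.0
```

```bash
python3 ck.py w4
```

```text
tcp [0.5177 0.0888 0.0269] gauge [-38.7  44.2] F [ 0.5  0.2 -2.6] 0.035908091083515656
[318. 281.] [ 271  226   95  112 9576] z 46.2 gauge [-27.2  43.7] [36.1 39.5] ang 89.8
[197. 358.] [190 323  22  70 559] z 112.2 gauge [-15.   68.6] [ 1.8 13.8] ang 88.3
[437. 359.] [423 322  23  71 679] z 112.2 gauge [-14.7  18.8] [ 1.9 14.1] ang 89.6
[422. 415.] [ 144  408  432   12 2482] z 117.9 gauge [-21.1  35.8] [82.   3.2] ang 90.2
```

Request:
send_rows([
  [0.4,0,0.015,0,0,0,0.2],
  [0.4,0,0,0,0,0,0.2],
  [0.2,0,0,0,0,0,0.2],
  [0,0,0,0,0,0,0.2],
])

```text
time_s: 7.25
tool_pos: [0.5561, 0.0816, 0.026]
eef_rot: [-0.0, 0.996, -0.09, -0.0]
wrist_force: [-0.5, 0.3, -2.6]
gripper_width: 0.0359
gripper_force: 25.0
```

Request:
send_rows([
  [0.2,0,0,0,0,0,0.2],
  [0.2,0,0,0,0,0,0.2],
  [0,0,0,0,0,0,0.2],
])

```text
time_s: 7.55
tool_pos: [0.5728, 0.0785, 0.0262]
eef_rot: [-0.0, 0.996, -0.09, 0.0]
wrist_force: [-0.1, 0.6, -2.0]
gripper_width: 0.0358
gripper_force: 25.0
```

Request:
send_rows([
  [0.1,0,0,0,0,0,0.2],
  [0.1,0,0,0,0,0,0.2],
  [0.1,0,0,0,0,0,0.2],
  [0,0,0,0,0,0,0.2],
])

```text
time_s: 7.95
tool_pos: [0.5807, 0.0771, 0.0254]
eef_rot: [-0.0, 0.996, -0.09, -0.004]
wrist_force: [-11.7, 2.4, 2.1]
gripper_width: 0.0359
gripper_force: 25.0
```

It stopped with 11.7 N about 22 mm short of home. To rule out a misalignment jam, I'll ease back, release so the block settles on the floor, regrip and push again.

Request:
send_rows([
  [-0.15,0,0,0,0,0,0.2],
  [0,0,0,0,0,0,0.5],
  [0,0,0,0,0,0,0.5],
  [0,0,0,0,0,0,0.2],
  [0,0,0,0,0,0,0.2],
  [0,0,0,0,0,0,0.2],
], squeeze=20)

```text
time_s: 8.55
tool_pos: [0.5783, 0.0775, 0.0265]
eef_rot: [0.0, 0.996, -0.09, 0.001]
wrist_force: [0.4, 0.3, 1.7]
gripper_width: 0.0357
gripper_force: 20.0
```

Request:
send_rows([
  [0.1,0,0,0,0,0,0.2],
  [0.1,0,0,0,0,0,0.2],
  [0.05,0,0,0,0,0,0.2],
  [0,0,0,0,0,0,0.2],
])

```text
time_s: 8.95
tool_pos: [0.5837, 0.0766, 0.0261]
eef_rot: [-0.0, 0.996, -0.09, -0.005]
wrist_force: [-17.5, 2.1, 14.3]
gripper_width: 0.0358
gripper_force: 20.0
```

```bash
python3 ck.py w5
```

```text
tcp [0.5837 0.0766 0.0261] gauge [28.5 44. ] F [-17.5   2.1  14.3] 0.03582636433887982
[318. 301.] [ 272  266   93   72 6034] z 44.6 gauge [35.9 43.2] [36.9 32. ] ang 90.1
[199. 358.] [190 322  25  71 880] z 110.9 gauge [52.8 68.5] [ 1.8 14.5] ang 91.0
[436. 358.] [421 322  26  71 866] z 111.0 gauge [52.9 18.9] [ 2.1 13.7] ang 91.1
[418. 415.] [ 143  408  433   12 2610] z 117.0 gauge [47.2 35.6] [82.6  3.3] ang 89.7
```

```bash
python3 - <<'E'
from h import *
st=state();C=cam_pose('wrist',st);f=np.load('/tmp/w5.npz');P=cloud(f['d'],*C);h=hsv(f['p']).astype(int)
c,s=np.cos(np.radians(-10.3)),np.sin(np.radians(-10.3));M=np.array([[c,-s],[s,c]])
blue=(h[...,0]>105)&(h[...,0]<125)&(h[...,1]>150)
for S,cc,b in blobs(blue,500):
    m=b.copy(); v=np.flatnonzero(b[:,int(cc[0])]); e=[int(cc[0]),v.max()+.5]
    print('hood front',e,((plane(e,.052,*C)[0,:2]-[.5478,.0384])@M*1000).round(1))
for e in ([318,338],[300,338],[318,265.5]):
    print(e,((plane(e,.044,*C)[0,:2]-[.5478,.0384])@M*1000).round(1), P[int(e[1])-2,e[0]].round(4))
E
python3 -c "
import cv2
p=cv2.imread('pics/w5.png');cv2.imwrite('pics/w5c.png',cv2.resize(p[150:400,180:460],None,fx=2.2,fy=2.2))"
```

```text
hood front [318, np.float64(264.5)] [54.8 43.4]
hood front [562, np.float64(264.5)] [ 54.8 -44.2]
[318, 338] [20.2 43.4] [0.5755 0.0774 0.0427]
[300, 338] [20.2 50.7] [0.5775 0.0845 0.0439]
[318, 265.5] [51.5 43.4] [0.6102 0.0712 0.0525]
```

View pics/w5c.png

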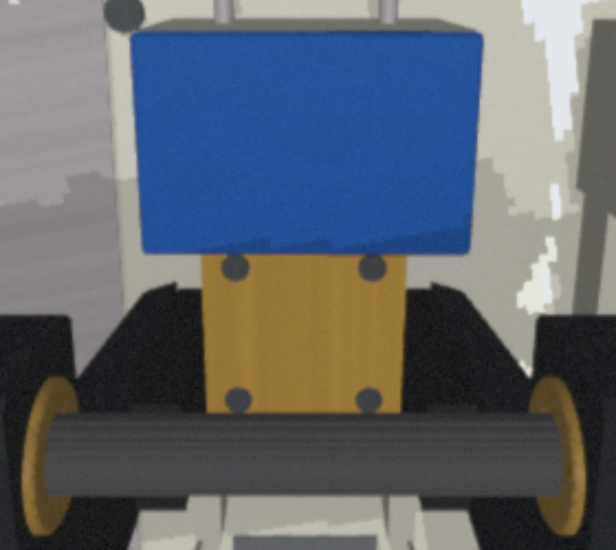

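The crop shows the screws at rows ~272 and 332, so the block's centre is at gauge x≈36 mm, exactly the "does not fit" stop. Left holds the 20 mm pin and brass goes in the right lane. I'll pull back, lift, shift 86 mm right and lower.

Request:
send_rows([
  [-0.2,0,0,0,0,0,0.2],
  [-0.5,0,0,0,0,0,0.2],
  [-0.8,0,0,0,0,0,0.2],
  [-0.8,0,0,0,0,0,0.2],
  [-0.4,0,0,0,0,0,0.2],
  [0,0,0,0,0,0,0.2],
], squeeze=25)

```text
time_s: 9.6
tool_pos: [0.4796, 0.0956, 0.0262]
eef_rot: [0.0, 0.996, -0.09, -0.001]
wrist_force: [0.5, 0.6, -1.7]
gripper_width: 0.0357
gripper_force: 25.0
```

Request:
send_rows([
  [0,0,-0.6,0,0,0,0.2],
  [0,0.5,-0.2,0,0,0,0.2],
  [0,0.6,0,0,0,0,0.2],
  [0,0.6,0,0,0,0,0.2],
  [0,0.45,0,0,0,0,0.2],
  [0,0,0,0,0,0,0.2],
  [0,0,0,0,0,0,0.2],
])

```text
time_s: 10.3
tool_pos: [0.4667, 0.0103, 0.058]
eef_rot: [-0.0, 0.996, -0.09, 0.0]
wrist_force: [0.3, -0.3, -1.6]
gripper_width: 0.0361
gripper_force: 25.0
```

```bash
python3 ck.py w6
python3 - <<'E'
from h import *
go(*G(-.064,-.042),.0262,-10.3)
E
```

```text
tcp [0.4667 0.0103 0.058 ] gauge [-74.8 -42.1] F [ 0.3 -0.3 -1.6] 0.03605740509562399
[318. 284.] [ 271  231   94  107 8996] z 76.5 gauge [-65.1 -42.6] [36.2 37. ] ang 90.0
[196. 358.] [190 322  19  71 554] z 143.3 gauge [-51.5 -17.7] [ 1.9 14.3] ang 89.5
[437. 358.] [421 322  25  71 707] z 143.2 gauge [-51.5 -67.4] [ 2. 14.] ang 90.9
[422. 415.] [ 144  408  432   12 2507] z 149.0 gauge [-56.9 -50.6] [82.   3.4] ang 89.9
pos [0.4666 0.0108 0.058 ] turn shares [-0.   -0.   -0.01] then shift shares [0.28 0.01 0.8 ] min rows 1.0
```

Request:
send_rows([
  [-0.3,0,0.3,0,0,0,0.2],
  [0,0,0.49,0,0,0,0.2],
  [0,0,0,0,0,0,0.2],
  [0.5,0,0,0,0,0,0.2],
  [0.5,0,0,0,0,0,0.2],
  [0.3,0,0,0,0,0,0.2],
  [0,0,0,0,0,0,0.2],
])

```text
time_s: 11.05
tool_pos: [0.507, 0.0036, 0.0267]
eef_rot: [0.0, 0.996, -0.09, 0.001]
wrist_force: [-0.5, 0.3, -2.7]
gripper_width: 0.0356
gripper_force: 25.0
```

Request:
send_rows([
  [0.4,0,0,0,0,0,0.2],
  [0.4,0,0,0,0,0,0.2],
  [0.3,0,0,0,0,0,0.2],
  [0,0,0,0,0,0,0.2],
])

```text
time_s: 11.45
tool_pos: [0.5492, -0.0042, 0.0266]
eef_rot: [0.0, 0.996, -0.09, 0.0]
wrist_force: [-1.0, -0.8, -3.7]
gripper_width: 0.0353
gripper_force: 25.0
```

Request:
send_rows([
  [0.2,0,0.01,0,0,0,0.2],
  [0.2,0,0,0,0,0,0.2],
  [0,0,0,0,0,0,0.2],
])

```text
time_s: 11.75
tool_pos: [0.5651, -0.0075, 0.0262]
eef_rot: [0.0, 0.996, -0.09, 0.0]
wrist_force: [-0.9, -0.7, -2.5]
gripper_width: 0.0363
gripper_force: 25.0
```

Request:
send_rows([
  [0.1,0,0,0,0,0,0.2],
  [0.1,0,0,0,0,0,0.2],
  [0.05,0,0,0,0,0,0.2],
  [0,0,0,0,0,0,0.2],
])

```text
time_s: 12.15
tool_pos: [0.5744, -0.0092, 0.0261]
eef_rot: [-0.0, 0.996, -0.09, 0.0]
wrist_force: [0.2, -0.2, -2.7]
gripper_width: 0.0354
gripper_force: 25.0
```

It went past the 36 mm stop without force, so it fits. I'll advance a bit, release, back off, close the fingers and push home from behind.

Request:
send_rows([
  [0.1,0,0,0,0,0,0.2],
  [0,0,0,0,0,0,0.2],
  [0,0,0,0,0,0,0.6],
  [0,0,0,0,0,0,0.6],
  [-0.5,0,0,0,0,0,0.6],
  [-0.45,0,0,0,0,0,0.6],
  [0,0,0,0,0,0,0],
  [0,0,0,0,0,0,0],
])

```text
time_s: 12.95
tool_pos: [0.5415, -0.0032, 0.0266]
eef_rot: [0.0, 0.996, -0.09, 0.001]
wrist_force: [0.6, 0.7, -0.2]
gripper_width: 0.039
gripper_force: 0.0
```

Request:
send_rows([
  [0,0,0,0,0,0,0],
  [0,0,0,0,0,0,0],
  [0,0,0,0,0,0,0],
  [0,0,0,0,0,0,0],
])

```text
time_s: 13.35
tool_pos: [0.541, -0.0031, 0.0261]
eef_rot: [0.0, 0.996, -0.09, 0.0]
wrist_force: [0.7, -0.0, -0.0]
gripper_width: 0.007
gripper_force: 0.0
```

```bash
python3 ck.py w7
python3 - <<'E'
from h import *
save('scene','sc2');go(*G(.020,-.0425),.0265,-10.3)
E
```

```text
tcp [ 0.541  -0.0031  0.0261] gauge [  0.7 -42.1] F [ 0.7 -0.  -0. ] 0.007005794560218615
[318. 221.] [ 269  189   99   68 6216] z 44.7 gauge [ 39.9 -42.6] [35.7 26. ] ang 90.1
[265. 358.] [260 322  13  71 488] z 112.5 gauge [ 25.6 -32. ] [ 1.3 14. ] ang 90.5
[370. 359.] [362 322  15  71 511] z 112.8 gauge [ 25.5 -53. ] [ 1.3 14.3] ang 88.4
[348. 415.] [  71  408  428   12 2572] z 117.1 gauge [ 18.9 -36.4] [81.1  3.5] ang 89.6
pos [ 0.5409 -0.0031  0.0261] turn shares [-0. -0. -0.] then shift shares [ 0.48  0.01 -0.01] min rows 1.0
```

View pics/w7.png

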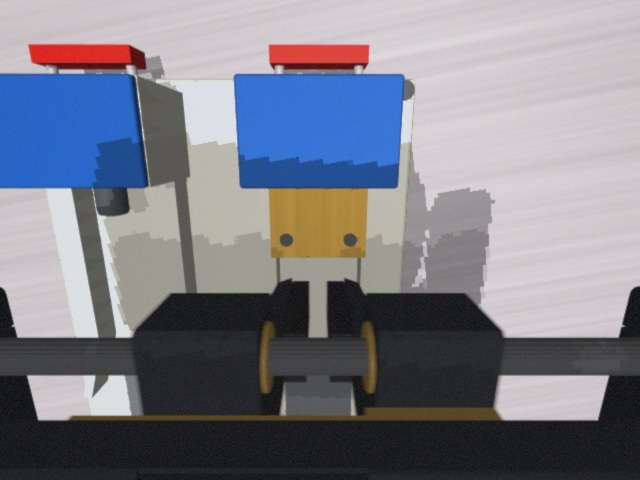

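The brass block shows 26 mm out of the hood at (318,221), with its trailing edge at row 257, and the closed fingers are centred behind it.

Request:
send_rows([
  [0.25,0,0,0,0,0,0],
  [0.15,0,0,0,0,0,0],
  [0.1,0,0,0,0,0,0],
  [0.1,0,0,0,0,0,0],
  [0.05,0,0,0,0,0,0],
  [0,0,0,0,0,0,0],
])

```text
time_s: 14.05
tool_pos: [0.5646, -0.0073, 0.0259]
eef_rot: [-0.0, 0.996, -0.09, -0.003]
wrist_force: [-9.2, 1.1, 6.4]
gripper_width: 0.0004
gripper_force: 4.7
```

Request:
send_rows([
  [0.07,0,0,0,0,0,0],
  [0.05,0,0,0,0,0,0],
  [0,0,0,0,0,0,0],
])

```text
time_s: 14.35
tool_pos: [0.5671, -0.0078, 0.0258]
eef_rot: [-0.0, 0.996, -0.09, -0.005]
wrist_force: [-18.6, 1.7, 13.0]
gripper_width: 0.0004
gripper_force: 9.4
```

```bash
cat > bar.py <<'E'
from h import *
import sys
st=state();p,d=save('wrist',sys.argv[1]);C=cam_pose('wrist',st);h=hsv(p).astype(int);P=cloud(d,*C)
c,s=np.cos(np.radians(-10.3)),np.sin(np.radians(-10.3));M=np.array([[c,-s],[s,c]])
g=lambda e,z:((plane(e,z,*C)[0,:2]-[.5478,.0384])@M*1000).round(1)
print('F',st['wrist_force'].round(1),'tcp',((st['tool_pos'][:2]-[.5478,.0384])@M*1000).round(1),st['tool_pos'][2])
for nm,m in(('red',((h[...,0]<6)|(h[...,0]>174))&(h[...,1]>160)),('blue',(h[...,0]>105)&(h[...,0]<125)&(h[...,1]>150))):
    for S,cc,b in blobs(m,150):
        u=int(cc[0]);v=np.flatnonzero(b[:,u]); print(nm,cc.round(),'zmed',np.median(P[b][:,2]).round(4),'far',g([u,v.min()],.032 if nm=='red' else .052),'near',g([u,v.max()+1],.032 if nm=='red' else .052))
E
python3 bar.py w8; python3 ck.py w9|sed -n 2p
```

```text
F [-18.6   1.7  13. ] tcp [ 27.3 -42. ] 0.025807275201476493
red [319. 109.] zmed 0.0319 far [110.4 -42.5] near [104.4 -42.5]
red [ 97. 130.] zmed 0.0317 far [102.6  40.6] near [96.8 41.6]
blue [ 75. 212.] zmed 0.0518 far [89.8 37.6] near [54.6 44.2]
blue [319. 211.] zmed 0.0519 far [ 89.9 -42.5] near [ 54.6 -42.5]
[318. 279.] [ 272  264   93   32 2570] z 44.6 gauge [ 44.5 -42.6] [35.8 14. ] ang 89.7
```

View pics/w8.png

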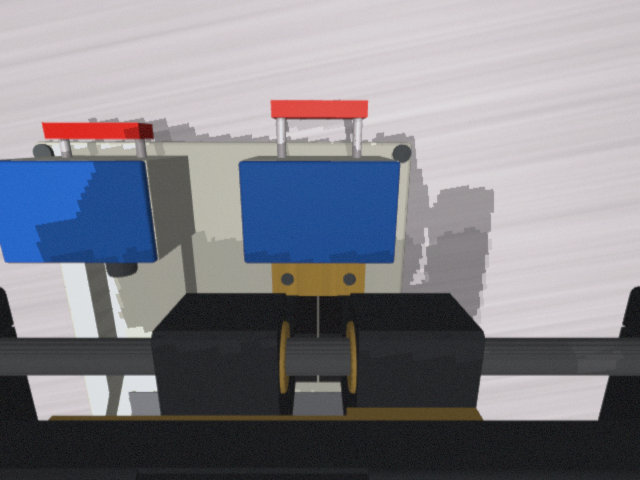

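The right plunger's bar stands 7.7 mm further out than the left one (rows 109 vs 130), so brass is fully home. I'll hold briefly, back off gently, rise and go above the aluminium block.

Request:
send_rows([
  [0,0,0,0,0,0,0],
  [0,0,0,0,0,0,0],
  [-0.1,0,0,0,0,0,0],
  [-0.15,0,0,0,0,0,0],
  [-0.25,0,0,0,0,0,0],
  [-0.5,0,0,0,0,0,0],
  [0,0,-1,0,0,0,0.5],
  [0,0,-1,0,0,0,0.8],
])

```text
time_s: 15.25
tool_pos: [0.5308, -0.0012, 0.1067]
eef_rot: [-0.0, 0.996, -0.09, -0.001]
wrist_force: [0.4, -0.2, 1.2]
gripper_width: 0.0145
gripper_force: 0.0
```

```bash
python3 bar.py w10
python3 - <<'E'
from h import *
go(.4411,-.248,.11,24.5)
E
```

```text
F [ 0.4 -0.2  1.2] tcp [ -9.6 -42. ] 0.10669241822097678
red [168.  68.] zmed 0.032 far [102.5  42.8] near [96.8 43.4]
red [318.  68.] zmed 0.032 far [102.6 -42.7] near [ 96.8 -42.7]
blue [157. 116.] zmed 0.0519 far [89.5 41.8] near [54.3 46.1]
blue [318. 116.] zmed 0.0519 far [ 89.5 -42.7] near [ 54.3 -42.7]
pos [ 0.534  -0.0018  0.1134] turn shares [ 0.04 -0.12 -7.59] then shift shares [-4.67  4.64  0.09] min rows 5.0
```

Request:
send_rows([
  [0,0,0,0,0,-0.95,0.8],
  [0,0,0,0,0,-0.95,0.8],
  [0,0,0,0,0,-0.95,0.8],
  [0,0,0,0,0,-0.95,0.8],
  [0,0,0,0,0,-0.95,0.8],
  [0,0,0,0,0,-0.95,0.8],
  [0,0,0,0,0,-0.95,0.8],
  [0,0,0,0,0,-0.95,0.8],
])

```text
time_s: 16.1
tool_pos: [0.5318, -0.0015, 0.1061]
eef_rot: [0.0, 0.977, 0.214, 0.001]
wrist_force: [0.0, -0.9, -0.2]
gripper_width: 0.0704
gripper_force: 0.0
```

Request:
send_rows([
  [-0.78,0.773,0,0,0,0,0.8],
  [-0.78,0.773,0,0,0,0,0.8],
  [-0.78,0.773,0,0,0,0,0.8],
  [-0.78,0.773,0,0,0,0,0.8],
  [-0.78,0.773,0,0,0,0,0.8],
  [-0.78,0.773,0,0,0,0,0.8],
  [0,0,0,0,0,0,0.8],
  [0,0,0,0,0,0,0.8],
])

```text
time_s: 16.9
tool_pos: [0.4381, -0.2484, 0.1061]
eef_rot: [0.0, 0.977, 0.211, 0.0]
wrist_force: [0.1, 0.8, -0.3]
gripper_width: 0.0705
gripper_force: 0.0
```

Run:
```python
from h import *
st=state();p,d=save('wrist','w11');C=cam_pose('wrist',st);P=cloud(d,*C)
m=(d>0)&(P[...,2]>.028)&(P[...,2]<.045); m[290:]=0
for S,cc,b in blobs(m,300): print(cc,S,top(P,b),st['tool_pos'].round(4))
go(.4411,-.248,.017,24.5)
```

```text
[630.58244365 223.742586  ] [614 183  26  65 843] (np.float64(41.213751345697325), ((534.6895751953125, -421.27996826171875), (21.32353401184082, 3.7924838066101074), 15.955629348754883), 287) [ 0.4381 -0.2484  0.1061]
[322.62599835 227.92674194] [ 293  196   59   65 3631] (np.float64(36.7630195109499), ((453.705810546875, -245.35079956054688), (40.421058654785156, 36.03398132324219), 26.183311462402344), 3587) [ 0.4381 -0.2484  0.1061]
pos [ 0.4384 -0.2474  0.1061] turn shares [-0. -0. -0.] then shift shares [0.06 0.04 2.23] min rows 3.0
```

View pics/w11.png

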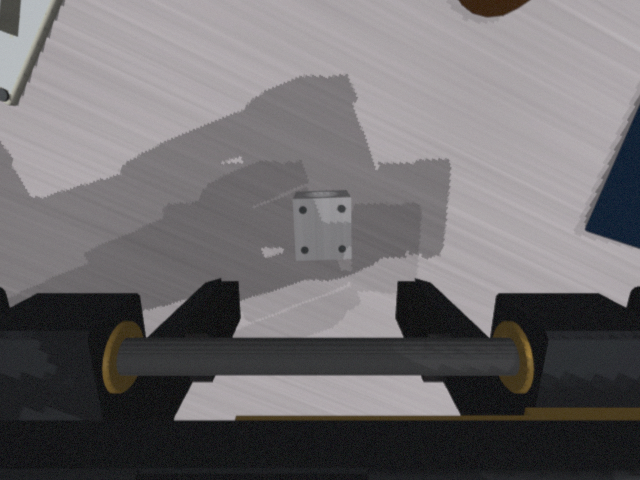

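The aluminium block is at (322,228), about 1.5° off the tool, with its bore on the far face. I'll correct, descend and grasp.

Request:
send_rows([
  [0.05,0.09,0.75,0,0,-0.28,0.8],
  [0,0,0.75,0,0,0,0.8],
  [0,0,0.72,0,0,0,0.8],
  [0,0,0,0,0,0,0.2],
  [0,0,0,0,0,0,0.2],
  [0,0,0,0,0,0,0.2],
  [0,0,0,0,0,0,0.2],
  [0,0,0,0,0,0,0.2],
], squeeze=25)

```text
time_s: 17.75
tool_pos: [0.4421, -0.2505, 0.0184]
eef_rot: [0.001, 0.975, 0.223, 0.001]
wrist_force: [-0.2, 2.7, 6.0]
gripper_width: 0.0355
gripper_force: 25.0
```

Request:
send_rows([
  [0,0,-0.7,0,0,0,0.2],
  [0,0,-0.7,0,0,0,0.2],
  [0,0,0,0,0,0,0.2],
  [0,0,0,0,0,0,0.2],
])

```text
time_s: 18.15
tool_pos: [0.4415, -0.2502, 0.0733]
eef_rot: [0.0, 0.975, 0.223, 0.0]
wrist_force: [0.3, 0.5, -2.6]
gripper_width: 0.0361
gripper_force: 25.0
```

Run:
```python
from h import *
go(*G(-.090,.0438),.066,-10.3)
```

```text
pos [ 0.4415 -0.2502  0.0733] turn shares [ 0.01 -0.    7.88] then shift shares [-0.93 -8.67  0.18] min rows 9.0
```

Request:
send_rows([
  [0,0,0,0,0,0.985,0.2],
  [0,0,0,0,0,0.985,0.2],
  [0,0,0,0,0,0.985,0.2],
  [0,0,0,0,0,0.985,0.2],
  [0,0,0,0,0,0.985,0.2],
  [0,0,0,0,0,0.985,0.2],
  [0,0,0,0,0,0.985,0.2],
  [0,0,0,0,0,0.985,0.2],
])

```text
time_s: 18.95
tool_pos: [0.441, -0.2498, 0.0717]
eef_rot: [-0.001, 0.996, -0.092, -0.001]
wrist_force: [-0.2, 0.1, -1.8]
gripper_width: 0.0358
gripper_force: 25.0
```

Request:
send_rows([
  [-0.3,-0.867,0,0,0,0,0.2],
  [-0.2,-0.867,0,0,0,0,0.2],
  [0,-0.867,0,0,0,0,0.2],
  [0,-0.867,0,0,0,0,0.2],
  [0,-0.867,0,0,0,0,0.2],
  [0,-0.867,0,0,0,0,0.2],
  [0,-0.867,0,0,0,0,0.2],
  [0,-0.867,0,0,0,0,0.2],
])

```text
time_s: 19.75
tool_pos: [0.471, 0.0277, 0.072]
eef_rot: [-0.0, 0.996, -0.09, -0.001]
wrist_force: [-0.7, -0.4, -2.2]
gripper_width: 0.0361
gripper_force: 25.0
```

Request:
send_rows([
  [-0.2,-0.867,0.1,0,0,0,0.2],
  [-0.2,-0.867,0.1,0,0,0,0.2],
  [0,0,0,0,0,0,0.2],
  [0,0,0,0,0,0,0.2],
])

```text
time_s: 20.15
tool_pos: [0.4677, 0.0977, 0.0642]
eef_rot: [0.0, 0.996, -0.089, -0.001]
wrist_force: [0.7, -0.1, -2.6]
gripper_width: 0.0357
gripper_force: 25.0
```

Run:
```python
from h import *
st=state();p,d=save('wrist','w12');C=cam_pose('wrist',st);P=cloud(d,*C)
c,s=np.cos(np.radians(-10.3)),np.sin(np.radians(-10.3));M=np.array([[c,-s],[s,c]])
z=st['tool_pos'][2]; m=(d>0)&(abs(P[...,2]-z-.018)<.006); m[338:]=0; m[:,:240]=0; m[:,400:]=0
for S,cc,b in blobs(m,500):
    zt,r,N=top(P,b); print(cc.round(),S,zt-z*1000,((np.array(r[0])/1000-[.5478,.0384])@M*1000).round(1),r)
print(((st['tool_pos'][:2]-[.5478,.0384])@M*1000).round(1))
go(*G(-.090,.0438),.0268,-10.3)
```

```text
[318. 287.] [  240   235   160   103 10254] 18.486541009547963 [-77.2  43.2] ((479.55218505859375, 94.67255401611328), (63.67692184448242, 42.40578842163086), 79.83720397949219)
[-89.5  44. ]
pos [0.468  0.097  0.0645] turn shares [ 0.    0.02 -0.  ] then shift shares [-0.03 -0.01  0.94] min rows 1.0
```

Request:
send_rows([
  [0,0,0.5,0,0,0,0.2],
  [0,0,0.44,0,0,0,0.2],
  [0,0,0,0,0,0,0.2],
  [0.5,0,0,0,0,0,0.2],
  [0.5,0,0,0,0,0,0.2],
  [0.3,0,0,0,0,0,0.2],
  [0,0,0,0,0,0,0.2],
])

```text
time_s: 20.9
tool_pos: [0.5209, 0.0867, 0.0278]
eef_rot: [0.0, 0.996, -0.091, 0.001]
wrist_force: [-0.6, -0.1, -2.7]
gripper_width: 0.0358
gripper_force: 25.0
```

Request:
send_rows([
  [0.4,0,0,0,0,0,0.2],
  [0.4,0,0,0,0,0,0.2],
  [0.3,0,0,0,0,0,0.2],
  [0,0,0,0,0,0,0.2],
])

```text
time_s: 21.3
tool_pos: [0.5632, 0.0793, 0.0277]
eef_rot: [0.0, 0.996, -0.09, 0.0]
wrist_force: [0.1, 0.2, -2.6]
gripper_width: 0.0359
gripper_force: 25.0
```

Request:
send_rows([
  [0.2,0,0,0,0,0,0.2],
  [0.2,0,0,0,0,0,0.2],
  [0.1,0,0,0,0,0,0.2],
  [0,0,0,0,0,0,0.2],
])

```text
time_s: 21.7
tool_pos: [0.5828, 0.0763, 0.0272]
eef_rot: [0.0, 0.996, -0.09, -0.0]
wrist_force: [2.4, -0.9, -8.5]
gripper_width: 0.0355
gripper_force: 25.0
```

Request:
send_rows([
  [0,0,0.03,0,0,0,0.2],
  [0.12,0,0,0,0,0,0.2],
  [0,0,0,0,0,0,0.2],
  [0,0,0,0,0,0,0.6],
  [0,0,0,0,0,0,0.6],
  [-0.5,0,0,0,0,0,0.6],
  [-0.5,0,0,0,0,0,0.6],
  [0,0,0,0,0,0,0],
])

```text
time_s: 22.5
tool_pos: [0.5461, 0.0833, 0.0268]
eef_rot: [0.0, 0.996, -0.09, -0.001]
wrist_force: [0.0, -0.5, -0.4]
gripper_width: 0.0469
gripper_force: 0.0
```

Request:
send_rows([
  [0,0,0,0,0,0,0],
  [0,0,0,0,0,0,0],
  [0,0,0,0,0,0,0],
  [0,0,0,0,0,0,0],
  [0,0,0,0,0,0,0],
  [0,0,0,0,0,0,0],
])

```text
time_s: 23.1
tool_pos: [0.548, 0.0828, 0.0265]
eef_rot: [0.0, 0.996, -0.09, 0.0]
wrist_force: [-0.1, 0.4, 0.5]
gripper_width: 0.0006
gripper_force: 0.0
```

```bash
python3 bar.py w13
python3 - <<'E'
from h import *
st=state();C=cam_pose('wrist',st);P=cloud(np.load('/tmp/w13.npz')['d'],*C)
c,s=np.cos(np.radians(-10.3)),np.sin(np.radians(-10.3));M=np.array([[c,-s],[s,c]])
for u in (290,318,345):
    col=P[:,u]; v=np.flatnonzero(abs(col[:,2]-.044)<.003); v=v[v<300]; print(u,v.min(),v.max(),((col[v.max(),:2]-[.5478,.0384])@M*1000).round(1))
go(*G(.0205,.0438),.0265,-10.3)
E
```

```text
F [-0.1  0.4  0.5] tcp [-7.7 43.7] 0.026504100816453286
red [318.  30.] zmed 0.0318 far [102.5  43.5] near [94.9 43.5]
red [553.  30.] zmed 0.0317 far [102.5 -39.3] near [ 94.9 -40.7]
blue [318. 102.] zmed 0.0519 far [89.6 43.5] near [54.5 43.5]
blue [569. 104.] zmed 0.0519 far [ 89.4 -34. ] near [ 54.2 -40.6]
290 163 297 [ 2.7 54. ]
318 163 238 [26.3 43.1]
345 163 296 [ 2.7 32.6]
pos [0.5479 0.0828 0.0265] turn shares [ 0.  0. -0.] then shift shares [ 0.71 -0.    0.  ] min rows 1.0
```

Request:
send_rows([
  [0.35,0,0,0,0,0,0],
  [0.25,0,0,0,0,0,0],
  [0.1,0,0,0,0,0,0],
  [0.1,0,0,0,0,0,0],
  [0.1,0,0,0,0,0,0],
  [0.05,0,0,0,0,0,0],
  [0,0,0,0,0,0,0],
  [0,0,0,0,0,0,0],
])

```text
time_s: 23.95
tool_pos: [0.5826, 0.0765, 0.0263]
eef_rot: [0.0, 0.996, -0.09, -0.003]
wrist_force: [-10.9, 1.0, 7.7]
gripper_width: 0.0007
gripper_force: 5.6
```

```bash
python3 bar.py w14
```

```text
F [-10.9   1.    7.7] tcp [27.4 43.7] 0.02626681936153336
red [318. 109.] zmed 0.0319 far [110.5  43.2] near [104.6  43.1]
red [538. 131.] zmed 0.0318 far [102.5 -39.8] near [ 97.1 -40.7]
blue [318. 210.] zmed 0.0519 far [89.9 43.5] near [54.5 43.5]
blue [562. 211.] zmed 0.0519 far [ 89.9 -37.5] near [ 54.9 -44. ]
```

The left plunger is also 7.5–8 mm in. I'll add a slight extra push and hold, then retreat gently and rise.

Request:
send_rows([
  [0.07,0,0,0,0,0,0],
  [0,0,0,0,0,0,0],
  [0,0,0,0,0,0,0],
  [-0.1,0,0,0,0,0,0],
  [-0.15,0,0,0,0,0,0],
  [-0.25,0,0,0,0,0,0],
  [-0.6,0,0,0,0,0,0],
  [-0.2,0,-0.6,0,0,0,0],
])

```text
time_s: 24.8
tool_pos: [0.5336, 0.0853, 0.0486]
eef_rot: [0.0, 0.996, -0.09, -0.003]
wrist_force: [-0.2, -0.2, -0.3]
gripper_width: 0.0002
gripper_force: 0.0
```

Request:
send_rows([
  [0,0,-1,0,0,0,0],
  [0,0,-1,0,0,0,0],
  [0,0.5,-0.5,0,0,0,0],
  [0,0.6,0,0,0,0,0],
  [0,0,0,0,0,0,0],
  [0,0,0,0,0,0,0],
  [0,0,0,0,0,0,0],
])

```text
time_s: 25.5
tool_pos: [0.5289, 0.0422, 0.1502]
eef_rot: [-0.0, 0.996, -0.09, -0.0]
wrist_force: [0.1, -0.2, 0.4]
gripper_width: 0.0005
gripper_force: 0.0
```

```bash
python3 bar.py w15
python3 - <<'E'
from h import *
st=state();C=cam_pose('wrist',st);P=cloud(np.load('/tmp/w15.npz')['d'],*C)
c,s=np.cos(np.radians(-10.3)),np.sin(np.radians(-10.3));M=np.array([[c,-s],[s,c]])
g=(P[...,:2]-[.5478,.0384])@M*1000; z=P[...,2]*1000
for nm,y in(('L',43.5),('R',-42.7)):
    m=(abs(z-44)<3.5)&(abs(g[...,1]-y)<24)&(g[...,0]>10)&(g[...,0]<56); q=g[m]; print(nm,m.sum(),q.min(0).round(1),q.max(0).round(1),'z',np.median(z[m]).round(1))
    r=cv2.minAreaRect(q.astype(np.float32)); print(np.round(r[0],1),np.round(r[1],1),r[2])
print('home trailing edge expected 38.5; min ok 22.5')
E
```

```text
F [ 0.1 -0.2  0.4] tcp [-19.3   0.3] 0.15017302750094486
red [255.  67.] zmed 0.0318 far [102.4  42.6] near [95.5 43. ]
red [380.  67.] zmed 0.0319 far [102.4 -41.9] near [ 95.5 -42.3]
blue [252. 106.] zmed 0.0519 far [89.6 42.4] near [54.2 44.1]
blue [383. 106.] zmed 0.0519 far [ 89.6 -41.1] near [ 54.2 -42.8]
L 1876 [29.9 25.2] [53.7 61.5] z 43.9
[41.8 43.3] [36.2 23.8] 89.98609924316406
R 1873 [ 29.9 -60.8] [ 53.8 -24.3] z 43.9
[ 41.8 -42.6] [36.5 23.9] 89.98120880126953
home trailing edge expected 38.5; min ok 22.5
```

View pics/w15.png

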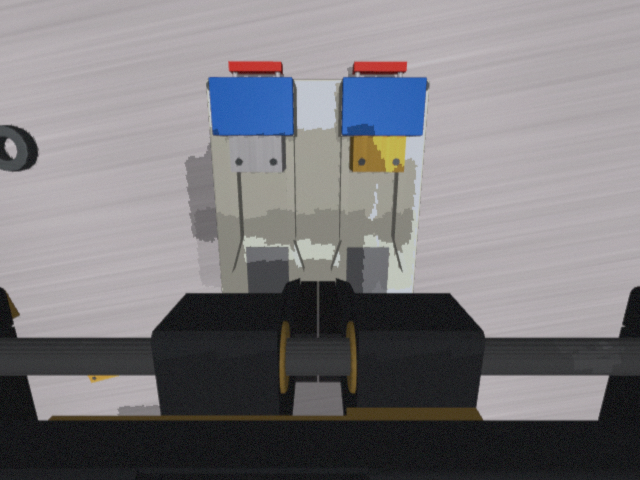

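Aluminium (257,153) and brass (379,153) both lie about 8 mm back from home, flat, centred and in line. The arm is clear of everything, so I'll hand in.

```bash
python3 -c "
from station import *
print(close_job())"
```

```text
the job is handed in; nothing more can be done
None
```

The job is handed in: the brass block stopped 22 mm short in the left lane, then went fully home in the right lane; the aluminium block went fully home in the left. Both now lie on their pins about 8 mm back from home, and nothing touched the jar or collar.

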